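# Rock the angle gauge on an uneven bench stake to the set angle and hold it

## Task

Pick up the angle gauge by its black grip, carry it to the steel stake and first stand it upright, with the middle of its foot resting on the stake's highest bump. Then rock it sideways on that bump until its swinging red pointer settles on the blue mark on the dial, as if a jeweller were about to scribe along its foot. Finish while holding it there: the gauge still gripped, motionless and touching the bump; leave the tin, the canister and the jar where they are.

Things in the scene. Friction and masses are not known exactly. Their poses are not given: they have to be found in the camera images.
- gauge: loose pendulum angle gauge, 0.40 kg, standing upright. Origin: centre of the foot's underside; z up, y along the foot, x the way the white dial faces (0.15 to 0.8 rad left of world +x at the start). Flat dark foot 100 (y) x 30 (x) x 12 mm; round aluminium body 108 mm across, 20 mm thick (x), its centre 66 mm up; black grip block above it, 118 to 152 mm up
- grip (a point): where to grasp the gauge: middle of its black grip block, 136 mm above the foot's underside. The block is 20 mm thick (gauge x: close the fingers across this) and 36 mm wide (y), free on all sides. Held so, the gauge leans as the tool leans, but a hard push on its foot can turn it in the grip
- pointer (a joint): angle (rad) of the red weighted pointer, which swings (about 3 Hz, settling in 1 to 1.5 s) until its needle points plumb upward; 0 when the gauge is upright. At rest it equals the gauge's tilt about its own +x: positive when its top leans to its own -y (the robot's right at yaw 0)
- mark (a joint): angle (rad) of the middle of the blue mark on the dial, in the same sense as the pointer: the pointer is on the mark when both values agree. The mark is a band 0.18 rad wide, fixed during a run, between 0.24 and 0.44, always to the gauge's +y side of the dial's top
- pointer_tip (a point): a point near the needle's tip, 45 mm from the pointer's hinge (the hinge is 66 mm above the foot's underside, on the dial)
- mark_mid (a point): middle of the blue mark, 45 mm from the same hinge and at the same depth as pointer_tip: the two points coincide when the pointer is exactly on the mark
- stake: fixed steel stake in a wooden block, 90 x 90 x 35 mm; origin: centre of the block's underside; yaw -0.1 to 0.7 rad. The stake is 28 mm thick; its crown has two round bumps of 9 mm radius: the high one (crest), and one 16 mm from it along the stake's own -y and 10 mm lower. A foot on the high bump can lean 0.5 rad before meeting the low one
- crest (a point): top of the stake's high bump, 75 mm above the bench, 6 mm from the block's centre along the stake's +y: the foot rests here. The bump is rigid: 1 mm of sinking means some 20 N
- tin: bystander: round brass tin, 60 mm diameter, 24 mm high, origin under its centre
- canister: bystander: black plastic canister, 32 mm diameter, 48 mm high, origin under its centre
- jar: bystander: amber glass jar with a brass cap, 48 mm diameter, 55 mm high, origin under its centre

How it is judged:
By the outcome, as a careful person would: the job done as asked, in the order asked, and still so for the second after the job is handed in, while the arm keeps its last pose, push and grip.
It also fails if it takes over 48 s, if anything falls off the work surface, if the arm or the gripper's body presses on something with over 40 N, if the wrist force passes 120 N, or if a joint passes its speed limit or range.

## Robot

A 7-joint arm with a two-finger parallel gripper is mounted at the origin on the work surface. World frame = base frame: x ahead of the robot, y to its left, z up, the work surface at z = 0. Lengths are in m, angles in rad, forces in N, time in s.
With the tool pointing down it reaches from about 0.4 to 0.85 m from the base axis. Payload 10.4 kg.
Tool frame: the origin (TCP) lies at the very end of the fingers, on their centre line; the grasp point (between the pads) lies r.tcp_to_grasp behind it (r.tcp_to_grasp is the distance from the TCP to the grasp point, in m); z points along the fingers, y is the line along which they close (so a half turn about z gives the same grasp; the last joint's range is limited). The gripper opens to 87 mm and grips with 3 to 60 N. Pads are 19 mm wide; open, the fingers measure 117 mm over their backs; the gripper's body (75 mm by 190 mm) begins 51 mm behind the grasp point.
Start: joints at [-1.162, 0.332, -0.065, 1.46, 0.022, 1.35, -0.088], TCP at [0.262, 0.568, 0.223] pointing down, gripper open.
Joint ranges: [-2.6, 2.6], [-0.5, 2.12], [-1.47, 1.34], [0.16, 2.42], [-1.27, 4.41], [0.06, 2.06], [-2.6, 2.6]. Speed limits (rad/s): [2.22, 2.22, 2.79, 2.79, 3.14, 3.14, 3.14].

## Interface

Orientations are given as a unit quaternion [x, y, z, w].
In Python, from bench import monitor, cams, ticket, r gives the robot as it stands.
- The arm moves only by the shell command python3 -m crank 'ROWS' [OPENING] [FORCE]. ROWS is a JSON object whose one key "steps" holds a list of rows, each a list of 2 entries, a list of its own where there are three numbers: the shift along the world's x, y, z in units of 25 mm (1.0 is 25 mm), then the turn, a rotation vector about the world's x, y, z in units of 5 degrees (1.0 is 5 degrees). In form: {"steps": [[[x, y, z], [ax, ay, az]], ...]}. A call has 1 to 10 rows; each row shifts and turns the commanded pose from where the row before left it; what a row does not reach is not made up. A row lasts 1/12 s, in which the tool goes at most 41.7 mm and 7.16 degrees, less where a joint would pass 70% of its speed; a pose out of reach is approached as far as the arm can. A call is refused whole if a number of a shift passes 1 or a number of a turn 1, either way. A call with a gripper value outside its range is refused whole. OPENING is the finger opening in mm, from 0 to 87, set as the call begins (- or left out, the last holds). The fingers move at their own pace and stop on an object; FORCE is the grip in N (left out, the last holds). Time passes only in rows, so rows that do not move let the fingers close. It gives the time, the measured TCP pose, the force, the opening and the grip force at its end, in the units of the state.
- monitor.read_state(): the state, without advancing time (a new reading comes with each control period).
- cams.camera(name): name is "scene" or "top" or "wrist"; returns a dict with "pixels" (384x512x3 uint8, blue, green, red), "z_map" (384x512 float32, m along the optical axis (not along the pixel's ray), 0 where there is no reading), "vfov" (degrees; the focal length in pixels is half the picture's height over the tangent of half this angle, whatever the lens; pixels are square), "cx", "cy" (the principal point, pixels), "T" (4x4, takes a point from camera to world coordinates). Camera axes: x right, y up, looking along -z (the intrinsics and any distortion apply to the point x, -y, -z); pixel columns grow to the right and rows downward; lengths in m; the calibration is good to about 2 mm. The wrist camera is an equidistant fisheye: a pixel r from the principal point sees the ray r / f radians off the axis. A picture is of the moment at which its call begins.
- ticket.close_job(): hands the job in; it is judged then, once.
The state is a dict: "time": time; "joint_positions": joint angles; "joint_vel": joint speeds; "joint_torque": joint torques, N m; "ee_pos": TCP position; "eef_rot": TCP orientation; "ft_force": force on the tool from outside, world axes, zero at the start; "torque": the same for the moment, N m; "width": finger opening in m; "grip_force": force on a finger pad.
Only numpy, scipy, OpenCV 4.12 (cv2) and the standard library are available. Lean on these libraries where they do the work, as an engineer would, in place of code of your own. Each camera call takes 0.05 s, during which the arm holds its last target. There are 200 camera calls.

## Working session

There is one attempt and no reset: what is moved stays moved. The work goes in short steps, Python scripts to look and compute and a shell command to move; the robot and the scene stay as the last step left them, time stands still between calls to the robot, and variables do not carry over. Pictures are saved under pics/ and viewed, at most 10 in all, crops included, and the job is handed in when it is done.

```bash
ls; mkdir -p pics
python3 - <<'E'
from bench import monitor,cams,r
import cv2,numpy as np,pickle
s=monitor.read_state()
for k in s: print(k,np.round(s[k],3))
print(r.tcp_to_grasp)
d={n:cams.camera(n) for n in("scene","top")}
pickle.dump(d,open('d.pkl','wb'))
for n in d: print(n,d[n]['vfov'],d[n]['cx'],d[n]['cy'],np.round(d[n]['T'],3).tolist())
cv2.imwrite('pics/a.png',cv2.resize(d['scene']['pixels'],(800,600)))
cv2.imwrite('pics/b.png',cv2.resize(d['top']['pixels'],(800,600)))
E
```

```text
pics
time 0.0
joint_positions [-1.162  0.333 -0.065  1.461  0.022  1.35  -0.089]
joint_vel [-0.001 -0.001  0.    -0.001  0.    -0.001  0.001]
joint_torque [-1.0000e-03 -6.2327e+01  2.4000e-02 -3.8990e+01 -6.1000e-02  4.0000e-02
  0.0000e+00]
ee_pos [0.261 0.567 0.222]
eef_rot [ 0.214  0.977 -0.001 -0.   ]
ft_force [ 0.673  0.273 -0.096]
torque [ 0.016 -0.009 -0.   ]
grip_force 0.0
width 0.087
0.0187
scene 44.828003517384545 257.4908595402807 190.78318755287455 [[-0.568, -0.465, 0.679, 1.352], [0.823, -0.33, 0.463, 0.624], [0.009, 0.822, 0.57, 0.755], [0.0, 0.0, 0.0, 1.0]]
top 51.782328604835364 252.99532968247624 186.6108688929477 [[0.002, 0.99, -0.144, 0.434], [-1.0, 0.002, -0.001, 0.075], [-0.001, 0.144, 0.99, 0.957], [0.0, 0.0, 0.0, 1.0]]
```

View pics/a.png

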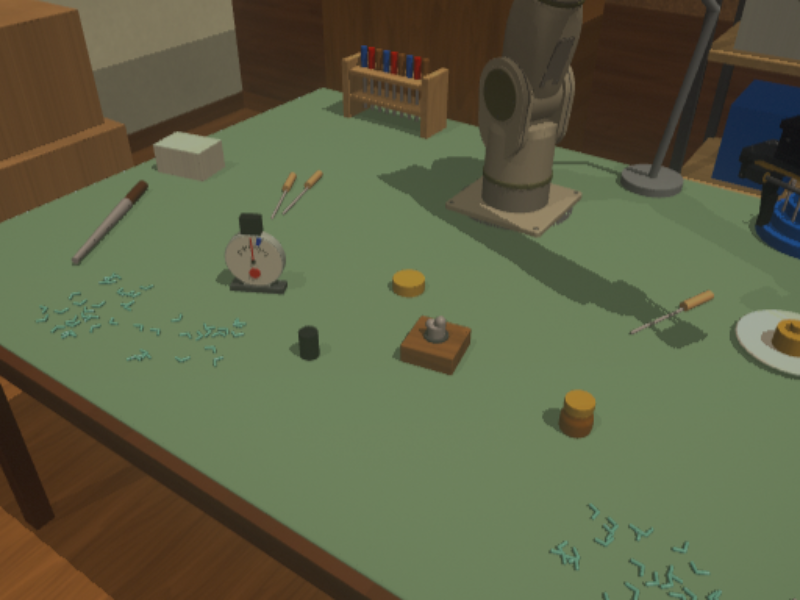

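View pics/b.png

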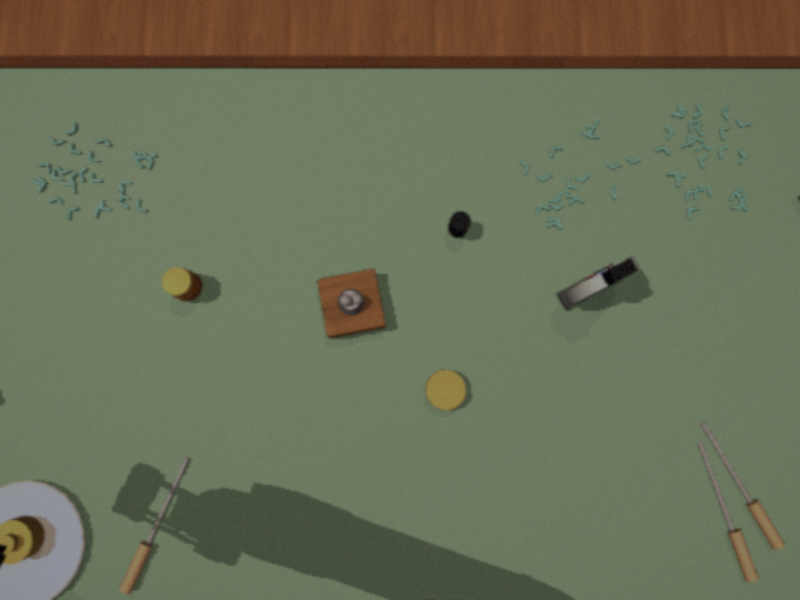

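```bash
cat > h.py <<'E'
import numpy as np,cv2
from bench import monitor,cams
def f(d): return 192/np.tan(np.radians(d['vfov']/2))
def cloud(d):
    z=d['z_map'].astype(float); v,u=np.indices(z.shape); F=f(d)
    P=np.stack([(u-d['cx'])/F*z,-(v-d['cy'])/F*z,-z,np.ones_like(z)],-1)
    W=(P@d['T'].T)[...,:3]; W[z<=0]=np.nan; return W
def ray(d,u,v):
    F=f(d); q=np.array([(u-d['cx'])/F,-(v-d['cy'])/F,-1]); return d['T'][:3,3],d['T'][:3,:3]@q
def onplane(d,u,v,p,n):
    o,q=ray(d,u,v); return o+q*((p-o)@n)/(q@n)
def proj(d,p):
    c=np.linalg.inv(d['T'])@np.append(p,1); F=f(d); return np.array([d['cx']-F*c[0]/c[2],d['cy']+F*c[1]/c[2]])
E
python3 - <<'E'
from h import *; import pickle
d=pickle.load(open('d.pkl','rb'))
for n in d:
    W=cloud(d[n]); x,y,z=np.moveaxis(W,-1,0)
    print(n,'bench z',np.nanmedian(z[(abs(x-.55)<.1)&(abs(y-.1)<.3)]))
    m=(z>.012)&(z<.2)&(x>.3)&(x<.8)&(y>-.4)&(y<.45)
    k,l,st,c=cv2.connectedComponentsWithStats(m.astype(np.uint8))
    for i in range(1,k):
        if st[i,4]<40: continue
        P=W[l==i]; zm=np.percentile(P[:,2],98); T=P[P[:,2]>zm-.008]
        (cx,cy),(w,h),a=cv2.minAreaRect((T[:,:2]*1000).astype(np.float32))
        (ax,ay),(aw,ah),aa=cv2.minAreaRect((P[:,:2]*1000).astype(np.float32))
        print(' px',c[i].round(),st[i,4],'zmax',zm.round(4),'top mean',T.mean(0).round(4),'rect',np.round([cx,cy,w,h,a],1),'all',np.round([ax,ay,aw,ah,aa],1))
d=d['top'];W=cloud(d)
# stake: pixels above block
m=(W[...,2]>.045)&(abs(W[...,0]-.5)<.25)&(W[...,1]>.06)&(W[...,1]<.2)
for p in W[m]: print(p.round(4))
# gauge faces
E
```

```text
scene bench z 0.0026945624172900473
 px [163. 163.] 1386 zmax 0.1537 top mean [ 0.584  -0.2206  0.1523] rect [ 582.7 -223.4   25.    36.3   28.4] all [ 582.5 -221.8   35.5  106.9   29.7]
 px [261. 179.] 274 zmax 0.0294 top mean [0.4244 0.0043 0.0264] rect [423.5   3.7  58.3  57.9  53.6] all [424.1   4.   59.4  58.5  53.6]
 px [279. 219.] 1112 zmax 0.0725 top mean [0.5559 0.1487 0.0706] rect [558.1 145.9  20.2  28.3   9.2] all [553.2 145.5  95.4  91.   11.5]
 px [197. 217.] 221 zmax 0.0525 top mean [ 0.6767 -0.0187  0.0495] rect [675.  -20.3  32.1  30.4  11.4] all [675.8 -19.5  32.6  31.6  20.3]
 px [369. 263.] 534 zmax 0.0591 top mean [0.5836 0.4028 0.0567] rect [582.  401.8  42.8  41.   21.5] all [583.2 403.7  45.7  44.9  71.8]
top bench z 0.00017385961012489348
 px [293. 143.] 181 zmax 0.051 top mean [ 0.6754 -0.0207  0.0478] rect [675.2 -21.1  28.7  29.6  89.2] all [675.1 -20.2  30.6  29.8  89.2]
 px [383. 179.] 563 zmax 0.1538 top mean [ 0.5817 -0.2229  0.1519] rect [ 582.3 -223.8   19.6   36.3   28.7] all [ 580.8 -221.3   29.5  102.    28.4]
 px [115. 181.] 408 zmax 0.0581 top m
[... 3009 characters left out ...]
25 0.0672]
[0.5442 0.15   0.0694]
[0.5444 0.1479 0.0677]
[0.5445 0.1457 0.0666]
[0.5455 0.1441 0.0584]
[0.5452 0.1416 0.061 ]
[0.5456 0.1396 0.0577]
[0.5452 0.1371 0.0611]
[0.5457 0.135  0.057 ]
[0.5455 0.1326 0.0592]
[0.5432 0.1532 0.0588]
[0.5432 0.1509 0.0587]
[0.5433 0.1487 0.0579]
[0.5433 0.1464 0.0581]
[0.5434 0.1442 0.0569]
[0.543  0.1417 0.0602]
[0.5433 0.1395 0.058 ]
[0.5437 0.1375 0.0545]
[0.5433 0.1349 0.0583]
[0.5446 0.1333 0.0474]
[0.5413 0.1512 0.0551]
[0.5409 0.1486 0.0584]
[0.5408 0.1462 0.0596]
[0.5408 0.1439 0.0597]
[0.5408 0.1417 0.0597]
[0.5409 0.1395 0.0585]
[0.5413 0.1374 0.0556]
[0.5423 0.1356 0.0472]
[0.5398 0.1448 0.0485]
[0.5396 0.1424 0.0496]
[0.5401 0.1404 0.0453]
```

```bash
python3 -m crank '{"steps":[[[0.4,-1,0],[0,0,-0.23]],[[0.4,-1,0],[0,0,-0.23]],[[0.4,-1,0],[0,0,-0.23]],[[0.4,-1,0],[0,0,-0.23]],[[0.4,-1,0],[0,0,-0.23]],[[0.4,-1,0],[0,0,-0.23]],[[0.4,-1,0],[0,0,-0.23]],[[0.4,-1,0],[0,0,-0.23]],[[0.4,-1,0],[0,0,-0.23]],[[0.4,-1,0],[0,0,-0.23]]]}' 50
python3 -m crank '{"steps":[[[0.4,-1,0],[0,0,-0.23]],[[0.4,-1,0],[0,0,-0.23]],[[0.4,-1,0],[0,0,-0.23]],[[0.4,-1,0],[0,0,-0.23]],[[0.4,-1,0],[0,0,-0.23]],[[0.4,-1,0],[0,0,-0.23]],[[0.4,-1,0],[0,0,-0.23]],[[0.4,-1,0],[0,0,-0.23]],[[0.4,-1,0],[0,0,-0.23]],[[0.4,-1,0],[0,0,-0.23]]]}'
python3 -m crank '{"steps":[[[0.4,-1,0],[0,0,-0.23]],[[0.4,-1,0],[0,0,-0.23]],[[0.4,-1,0],[0,0,-0.23]],[[0.4,-1,0],[0,0,-0.23]],[[0.4,-1,0],[0,0,-0.23]],[[0.4,-1,0],[0,0,-0.23]],[[0.4,-1,0],[0,0,-0.23]],[[0.4,-1,0],[0,0,-0.23]],[[0.4,-0.5,0],[0,0,-0.23]],[[0,0,0],[0,0,0]]]}'
cat >> h.py <<'E'
from scipy.spatial.transform import Rotation as R
def st():
    s=monitor.read_state(); q=R.from_quat(s['eef_rot']); M=q.as_matrix()
    print('t',round(s['time'],2),'tcp',np.round(s['ee_pos'],4),'y az',np.degrees(np.arctan2(M[1,1],M[0,1])).round(2),'z',M[:,2].round(4),'F',np.round(s['ft_force'],1),'tq',np.round(s['torque'],2),'w',np.round(s['width'],4),'g',np.round(s['grip_force'],1))
    return s,M
E
python3 -c "
from h import *
s,M=st();print(s['joint_positions'])
d=cams.camera('wrist');import pickle;pickle.dump(d,open('w.pkl','wb'));cv2.imwrite('pics/w.png',d['pixels'])
print(d['vfov'],d['T'])"
```

```text
time: 0.93
ee_pos: [0.3617, 0.3162, 0.2223]
eef_rot: [0.311, 0.95, -0.0, -0.0]
ft_force: [0.4, 0.4, -1.2]
width: 0.0502
grip_force: 0.0
time: 1.77
ee_pos: [0.4617, 0.0663, 0.2224]
eef_rot: [0.405, 0.914, 0.0, -0.0]
ft_force: [-0.0, 0.2, -0.1]
width: 0.0496
grip_force: 0.0
time: 2.6
ee_pos: [0.5519, -0.1483, 0.2221]
eef_rot: [0.488, 0.873, -0.001, 0.0]
ft_force: [0.1, 0.1, -0.2]
width: 0.0499
grip_force: 0.0
t 2.6 tcp [ 0.5519 -0.1483  0.2221] y az 31.62 z [-5.0e-04 -1.9e-03 -1.0e+00] F [ 0.1  0.1 -0.2] tq [-0.04  0.   -0.01] w 0.0499 g 0.0
[-0.35173896  0.23453728  0.62915024  1.63772483 -0.13980766  1.31540369
  0.85159976]
65.70646984690485 [[ 0.85122458 -0.50785353 -0.13229326  0.51616679]
 [ 0.52479616  0.82257931  0.21898006 -0.08873958]
 [-0.0023881  -0.2558282   0.96671931  0.38505153]
 [ 0.          0.          0.          1.        ]]
```

View pics/w.png

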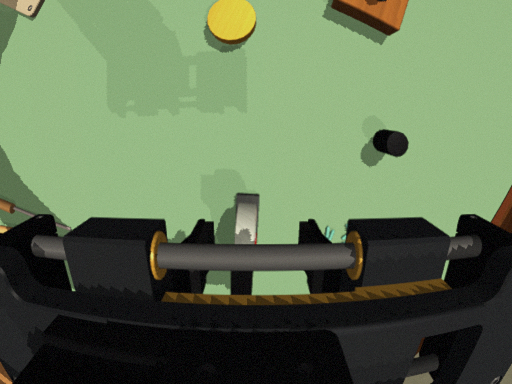

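```bash
python3 -m crank '{"steps":[[[0.4,-0.99,0],[0,0,-0.2]],[[0.4,-0.99,0],[0,0,-0.2]],[[0.4,-0.99,0],[0,0,-0.2]],[[0,0,-0.5],[0,0,0]],[[0,0,-0.9],[0,0,0]],[[0,0,-0.9],[0,0,0]],[[0,0,-0.9],[0,0,0]],[[0,0,-0.6],[0,0,0]],[[0,0,-0.28],[0,0,0]],[[0,0,0],[0,0,0]]]}'
python3 -m crank '{"steps":[[[0,0,0],[0,0,0]],[[0,0,0],[0,0,0]],[[0,0,0],[0,0,0]],[[0,0,0],[0,0,0]],[[0,0,0],[0,0,0]]]}' 5 30
python3 -c "
from h import *
st()
d=cams.camera('scene')
cv2.imwrite('pics/c.png',cv2.resize(d['pixels'][90:240,90:290],(800,600),interpolation=cv2.INTER_CUBIC))"
```

```text
time: 3.48
ee_pos: [0.5806, -0.2176, 0.1189]
eef_rot: [0.508, 0.862, -0.0, -0.002]
ft_force: [-0.2, 0.8, 0.7]
width: 0.0502
grip_force: 0.0
time: 3.9
ee_pos: [0.5818, -0.2191, 0.1212]
eef_rot: [0.508, 0.861, 0.0, 0.0]
ft_force: [0.3, 0.1, -0.4]
width: 0.0243
grip_force: 0.0
t 3.9 tcp [ 0.5818 -0.2191  0.1212] y az 28.91 z [ 0.001  0.    -1.   ] F [ 0.3  0.1 -0.4] tq [-0.06  0.03 -0.04] w 0.0243 g 0.0
```

View pics/c.png

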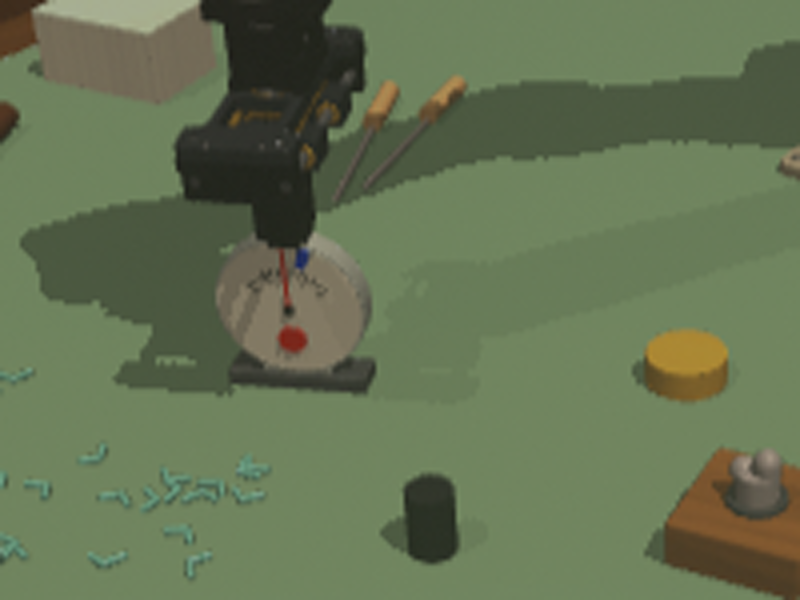

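```bash
python3 -m crank '{"steps":[[[0,-0.12,0],[0,0,0]],[[0,0,0],[0,0,0]],[[0,0,0],[0,0,0]],[[0,0,0],[0,0,0]]]}' 0 50
python3 -m crank '{"steps":[[[0,0,0.2],[0,0,0]],[[0,0,0.6],[0,0,0]],[[0,0,0.8],[0,0,0]],[[0,0,0.8],[0,0,0]],[[0,0,0.8],[0,0,0]],[[0,0,0.8],[0,0,0]],[[0,0,0.2],[0,0,0]],[[0,0,0],[0,0,0]]]}'
python3 -c "
from h import *
st()"
```

```text
time: 4.28
ee_pos: [0.5816, -0.222, 0.1209]
eef_rot: [0.508, 0.861, 0.0, 0.0]
ft_force: [-2.2, 1.7, 5.6]
width: 0.0198
grip_force: 49.8
time: 4.95
ee_pos: [0.582, -0.2224, 0.2264]
eef_rot: [0.508, 0.861, 0.0, 0.001]
ft_force: [0.0, -0.4, -5.9]
width: 0.0197
grip_force: 49.8
t 4.95 tcp [ 0.582  -0.2224  0.2264] y az 28.9 z [ 1.8e-03 -5.0e-04 -1.0e+00] F [ 0.  -0.4 -5.9] tq [-0.09  0.02  0.01] w 0.0197 g 49.8
```

```bash
python3 -m crank '{"steps":[[[0,0.4,0.2],[0,0,0]],[[-0.08,0.8,0],[0,0,-0.24]],[[-0.08,1,0],[0,0,-0.24]],[[-0.08,1,0],[0,0,-0.24]],[[-0.08,1,0],[0,0,-0.24]],[[-0.08,1,0],[0,0,-0.24]],[[-0.08,1,0],[0,0,-0.24]],[[-0.08,1,0],[0,0,-0.24]],[[-0.08,1,0],[0,0,-0.24]],[[-0.08,1,0],[0,0,-0.24]]]}'
python3 -m crank '{"steps":[[[-0.08,1,0],[0,0,-0.24]],[[-0.08,1,0],[0,0,-0.24]],[[-0.08,1,0],[0,0,-0.24]],[[-0.08,1,0],[0,0,-0.24]],[[-0.08,1,0],[0,0,-0.24]],[[0,0.5,0],[0,0,-0.24]],[[0,0.2,0],[0,0,0]],[[0,0,0],[0,0,0]],[[0,0,0],[0,0,0]],[[0,0,0],[0,0,0]]]}'
python3 -c "
from h import *
import pickle
st()
d={n:cams.camera(n) for n in('scene','top')}
pickle.dump(d,open('e.pkl','wb'))
cv2.imwrite('pics/e.png',cv2.resize(d['scene']['pixels'][100:250,190:390],(800,600),interpolation=cv2.INTER_CUBIC))"
```

```text
time: 5.78
ee_pos: [0.5623, 0.01, 0.2291]
eef_rot: [0.587, 0.809, -0.001, -0.001]
ft_force: [0.3, -0.2, -5.1]
width: 0.0195
grip_force: 49.8
time: 6.62
ee_pos: [0.5536, 0.1487, 0.2303]
eef_rot: [0.637, 0.771, -0.0, 0.0]
ft_force: [-1.1, 0.2, -5.5]
width: 0.0196
grip_force: 49.8
t 6.62 tcp [0.5536 0.1487 0.2303] y az 10.82 z [-3.e-04 -9.e-04 -1.e+00] F [-1.1  0.2 -5.5] tq [-0.09  0.03  0.  ] w 0.0196 g 49.8
```

View pics/e.png

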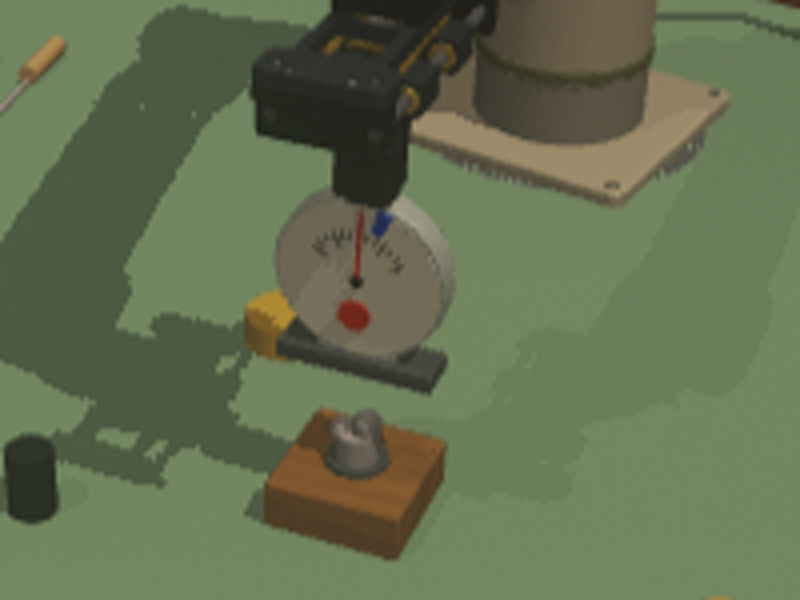

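```bash
cat >> h.py <<'E'
def dial(d,s,M,off=0.0115,verbose=True):
    """hinge, pointer, mark from the red bob, blue mark; gauge axes from tool"""
    gx=M[:,1]*np.sign(M[0,1]); gz=-M[:,2]; gy=np.cross(gz,gx)
    p0=s['ee_pos']+gx*off-gz*.055      # near hinge, on dial plane
    c=proj(d,p0).astype(int); v,u=np.indices(d['z_map'].shape)
    near=(abs(u-c[0])<30)&(abs(v-c[1])<30)
    b,g,r_=np.moveaxis(d['pixels'].astype(int),-1,0)
    red=near&(r_-np.maximum(b,g)>50); blue=near&(b-np.maximum(r_,g)>35)
    def pts(m):
        P=np.array([onplane(d,x,y,p0,gx)-p0 for y,x in np.argwhere(m)]); return np.stack([P@gy,P@gz],1)
    k,l,stt,cc=cv2.connectedComponentsWithStats(red.astype(np.uint8),connectivity=8)
    Rr=pts(red); B=pts(blue)
    if verbose: print('red n',len(Rr),'blue n',len(B),'blue mean',(B.mean(0)*1000).round(1))
    return p0,gx,gy,gz,Rr*1000,B*1000
E
python3 - <<'E'
from h import *; import pickle
d=pickle.load(open('e.pkl','rb')); s,M=st()
p0,gx,gy,gz,Rr,B=dial(d['scene'],s,M)
print('red',Rr[np.argsort(Rr[:,1])].round(0).tolist()); print('blue',B.round(1).tolist())
# hinge pixel by crop (356,283)
h=onplane(d['scene'],190+356/4,100+283/4,p0,gx)-p0; print('hinge',1000*h@gy,1000*h@gz)
for n in d:
    W=cloud(d[n]); Q=(W-s['ee_pos']); a=Q@gx*1000;b=Q@gy*1000;c=Q@gz*1000
    m=(abs(a)<18)&(abs(b)<60)&(c<-107)&(c>-125)
    print(n,m.sum(),'foot y',np.percentile(b[m],[1,99]).round(1),'x',np.percentile(a[m],[1,99]).round(1),'z',np.percentile(c[m],[1,50,99]).round(1))
    m=(abs(a)<16)&(abs(b)<60)&(c<-12)&(c>-100)
    print('  body y',np.percentile(b[m],[1,99]).round(1),'x',np.percentile(a[m],[1,50,99]).round(1),'z',np.percentile(c[m],[1,99]).round(1))
    for lo in(-60,-30,0,30):
        k=(abs(a)<18)&(b>lo)&(b<lo+30)&(c<-104)&(c>-125); print('  ',lo,np.percentile(c[k],[2,98]).round(1) if k.sum()>5 else k.sum())
E
```

```text
t 6.72 tcp [0.5537 0.149  0.2305] y az 10.81 z [ 1.e-04 -3.e-04 -1.e+00] F [ 0.5  0.6 -5.5] tq [-0.04  0.01 -0.05] w 0.0197 g 49.8
red n 54 blue n 10 blue mean [ 9.9 43.8]
red [[-2.0, -31.0], [-10.0, -30.0], [-7.0, -29.0], [-5.0, -29.0], [-2.0, -28.0], [-12.0, -28.0], [0.0, -27.0], [-10.0, -27.0], [-7.0, -27.0], [-5.0, -26.0], [-2.0, -25.0], [-12.0, -25.0], [0.0, -25.0], [-10.0, -24.0], [3.0, -24.0], [-7.0, -24.0], [-5.0, -23.0], [-2.0, -22.0], [-12.0, -22.0], [0.0, -22.0], [-10.0, -22.0], [3.0, -21.0], [-7.0, -21.0], [-5.0, -20.0], [-2.0, -20.0], [-13.0, -20.0], [0.0, -19.0], [-10.0, -19.0], [3.0, -18.0], [-7.0, -18.0], [-5.0, -18.0], [-2.0, -17.0], [-13.0, -17.0], [0.0, -16.0], [-10.0, -16.0], [3.0, -15.0], [-8.0, -15.0], [-5.0, -15.0], [-3.0, -14.0], [-0.0, -13.0], [-10.0, -13.0], [-8.0, -13.0], [-5.0, -12.0], [-3.0, -11.0], [-3.0, 8.0], [-3.0, 11.0], [-4.0, 13.0], [-4.0, 16.0], [-4.0, 19.0], [-4.0, 21.0], [-4.0, 24.0], [-4.0, 27.0], [-4.0, 29.0], [-2.0, 46.0]]
blue [[9.7, 48.5], [12.1, 49.1], [9.8, 45.9], [12.2, 46.5], [7.5, 42.7], [9.9, 43.3], [12.3, 43.9], [7.6, 40.1], [10.0, 40.7], [7.7, 37.5]]
hinge -3.1025385622575725 0.3535452266466367
scene 226 foot y [-53.4  46.1] x [-17.5  15.3] z [-118.8 -110.6 -107.1]
  body y [-53.8  48.7] x [-7.8  8.3 12.6] z [-97.8 -12.8]
   -60 [-117.7 -105. ]
   -30 [-117.2 -105.4]
   0 [-118.6 -105. ]
   30 [-117.5 -104.6]
top 4 foot y [-54.9 -53.6] x [-16.5  -6.8] z [-117.5 -111.4 -107.6]
  body y [-58.7 -52. ] x [-11.3  -2.6   7.9] z [-62.3 -28.2]
   -60 5
   -30 0
   0 0
   30 0
```

Run:
```python
from h import *; import pickle
d=pickle.load(open('e.pkl','rb'))['scene']; s,M=st()
gy=np.array([-.188,.982,0]);gx=np.array([.982,.188,0])
for z in(.066,.0685): 
    p=onplane(d,190+367/4,100+420/4,np.array([0,0,z]),np.array([0,0,1.])); q=p-s['ee_pos'];print(z,p.round(4),1000*q@gx,1000*q@gy)
for n,c in(('d.pkl','top'),('d.pkl','scene')):
    D=pickle.load(open(n,'rb'))[c]; W=cloud(D); m=(W[...,2]>.069)&(abs(W[...,0]-.55)<.03)&(abs(W[...,1]-.15)<.03); P=W[m]
    A=np.c_[2*P,np.ones(len(P))]; print(c,len(P),P.mean(0),np.ptp(P[:,:2],axis=0))
    m=(W[...,2]>.028)&(W[...,2]<.042)&(abs(W[...,0]-.55)<.06)&(abs(W[...,1]-.15)<.06);print(cv2.minAreaRect((1000*W[m][:,:2]).astype(np.float32)),W[m][:,2].mean())
```

```text
t 6.72 tcp [0.5537 0.149  0.2305] y az 10.81 z [ 1.e-04 -3.e-04 -1.e+00] F [ 0.5  0.6 -5.5] tq [-0.04  0.01 -0.05] w 0.0197 g 49.8
0.066 [0.5472 0.149  0.066 ] -6.381504252270533 1.2683417080935784
0.0685 [0.5501 0.1507 0.0685] -3.189328649470924 2.4131903695851773
top 39 [0.55249063 0.1501645  0.07271851] [0.01595988 0.01396747]
((553.412353515625, 144.38243103027344), (90.15010070800781, 90.14579010009766), 11.040765762329102) 0.035065899580776556
scene 32 [0.55517549 0.15155465 0.07382375] [0.01509394 0.0227863 ]
((553.182373046875, 145.41836547851562), (95.46267700195312, 90.41759490966797), 11.430335998535156) 0.03660319500414088
```

```bash
python3 -m crank '{"steps":[[[-0.09,0.165,-0.1],[0,0,0]],[[0,0,-0.3],[0,0,0]],[[0,0,-0.4],[0,0,0]],[[0,0,-0.3],[0,0,0]],[[0,0,-0.15],[0,0,0]],[[0,0,-0.05],[0,0,0]],[[0,0,0],[0,0,0]],[[0,0,0],[0,0,0]],[[0,0,0],[0,0,0]]]}'
python3 -m crank '{"steps":[[[0,0,-0.03],[0,0,0]],[[0,0,0],[0,0,0]],[[0,0,0],[0,0,0]]]}'
python3 -c "
from h import *
import pickle
st()
d={n:cams.camera(n) for n in('scene','top')}
pickle.dump(d,open('f.pkl','wb'))
cv2.imwrite('pics/f.png',cv2.resize(d['scene']['pixels'][120:240,210:370],(800,600),interpolation=cv2.INTER_CUBIC))"
```

```text
time: 7.47
ee_pos: [0.5516, 0.1545, 0.1985]
eef_rot: [0.637, 0.771, 0.0, 0.0]
ft_force: [0.3, -0.2, -4.6]
width: 0.0198
grip_force: 49.8
time: 7.72
ee_pos: [0.5513, 0.1546, 0.1974]
eef_rot: [0.637, 0.771, 0.0, 0.0]
ft_force: [-0.5, 0.3, -5.2]
width: 0.0195
grip_force: 49.8
t 7.72 tcp [0.5513 0.1546 0.1974] y az 10.91 z [ 2.e-04  2.e-04 -1.e+00] F [-0.5  0.3 -5.2] tq [-0.02  0.07 -0.02] w 0.0195 g 49.8
```

View pics/f.png

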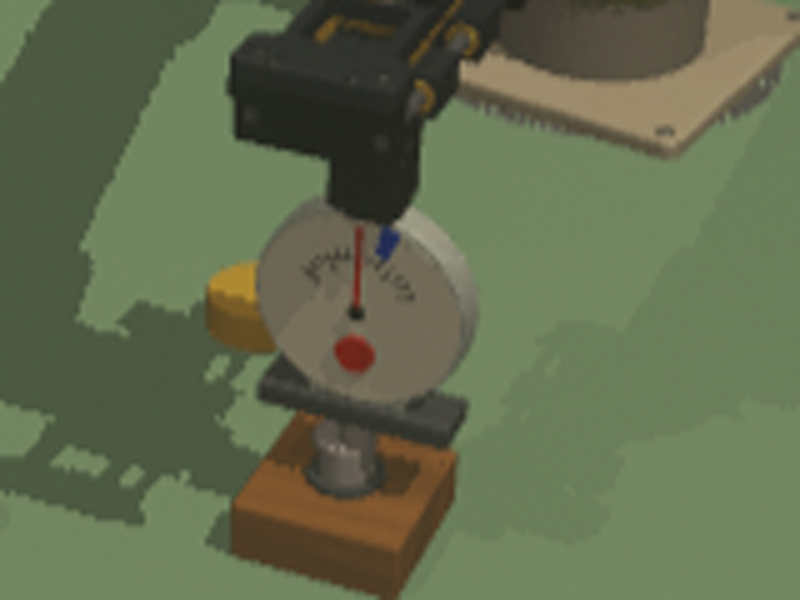

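```bash
for i in 1 2; do python3 -m crank '{"steps":[[[0,0,-0.02],[0,0,0]],[[0,0,0],[0,0,0]],[[0,0,0],[0,0,0]]]}' | grep -E "time|pos|ft"; done
python3 -m crank '{"steps":[[[0,0,-0.02],[0,0,0]],[[0,0,0],[0,0,0]],[[0,0,0],[0,0,0]]]}' | grep -E "time|pos|ft"
```

```text
time: 8.07
ee_pos: [0.5513, 0.1545, 0.1968]
ft_force: [-0.4, 0.8, -4.0]
time: 8.32
ee_pos: [0.5513, 0.1546, 0.1963]
ft_force: [0.0, -0.3, -5.0]
time: 8.57
ee_pos: [0.5513, 0.1546, 0.1958]
ft_force: [-0.9, -0.4, -5.0]
```

```bash
python3 -m crank '{"steps":[[[0,0,-0.02],[0,0,0]],[[0,0,0],[0,0,0]],[[0,0,0],[0,0,0]]]}' | grep -E "time|pos|ft"
python3 -m crank '{"steps":[[[0,0,-0.02],[0,0,0]],[[0,0,0],[0,0,0]],[[0,0,0],[0,0,0]]]}' | grep -E "time|pos|ft"
```

```text
time: 8.82
ee_pos: [0.5514, 0.1546, 0.1956]
ft_force: [0.2, 0.3, -2.2]
time: 9.07
ee_pos: [0.5515, 0.1546, 0.1954]
ft_force: [-0.7, -0.2, 3.5]
```

```bash
python3 -m crank '{"steps":[[[0,0,0],[0,0,0]],[[0,0,0],[0,0,0]],[[0,0,0],[0,0,0]],[[0,0,0],[0,0,0]],[[0,0,0],[0,0,0]],[[0,0,0],[0,0,0]],[[0,0,0],[0,0,0]],[[0,0,0],[0,0,0]],[[0,0,0],[0,0,0]],[[0,0,0],[0,0,0]]]}'|grep ft
cat > m.py <<'E'
from h import *; import pickle,sys
s,M=st()
d=cams.camera('scene'); px=[d['pixels']]+[cams.camera('scene')['pixels'] for _ in range(5)]
d['pixels']=np.mean(px,0); pickle.dump(d,open(sys.argv[1]+'.pkl','wb'))
gx=M[:,1]*np.sign(M[0,1]); gz=-M[:,2]; gy=np.cross(gz,gx); print('tool tilt',np.arctan2(gy[2],gz[2]).round(4))
p0=s['ee_pos']+gx*.0115-gz*.055; c=proj(d,p0); S=8
x0,y0=int(c[0])-32,int(c[1])-32
im=cv2.resize(d['pixels'][y0:y0+64,x0:x0+64].astype(np.float32),None,fx=S,fy=S,interpolation=cv2.INTER_CUBIC)
b,g,r_=np.moveaxis(im,-1,0); v,u=np.indices(b.shape); U=x0+(u+.5)/S-.5; V=y0+(v+.5)/S-.5
F=f(d); q=np.stack([(U-d['cx'])/F,-(V-d['cy'])/F,-np.ones_like(U)],-1)@d['T'][:3,:3].T; o=d['T'][:3,3]
P=o+q*(((p0-o)@gx)/(q@gx))[...,None]-p0; Y=P@gy*1000; Z=P@gz*1000
wr=np.clip(r_-np.maximum(b,g)-35,0,None)*(np.hypot(Y,Z)<58); wb=np.clip(b-np.maximum(r_,g)-12,0,None)*(np.hypot(Y,Z)<58)
dark=(np.max(im,-1)<75)&(np.hypot(Y+3,Z)<9)
H=np.array([Y[dark].mean(),Z[dark].mean()]); 
th=lambda y,z:-np.arctan2(-(y-H[0]),z-H[1])
rad=np.hypot(Y-H[0],Z-H[1])
n=wr*(rad>9)*(Z>H[1]-40)*(abs(th(Y,Z))<1.2); bob=wr*(abs(th(Y,Z))>2)
bc=np.array([(bob*Y).sum(),(bob*Z).sum()])/bob.sum()
print('hinge',H.round(1),'npx',dark.sum()/S/S,'bob rel',(bc-H).round(1),'bob angle',np.arctan2(-(bc-H)[0],-(bc-H)[1]).round(3))
print('needle angle',((n*th(Y,Z)).sum()/n.sum()).round(3),'n',(n>0).sum()/S/S)
print('mark mean',((wb*th(Y,Z)).sum()/wb.sum()).round(3))
bb=wb>wb.max()*.4
for lo in range(30,56,3):
    k=bb&(rad>=lo)&(rad<lo+3)
    if k.sum(): print(lo,np.percentile(th(Y,Z)[k],[3,50,97]).round(3),k.sum())
cv2.imwrite('pics/%s.png'%sys.argv[1],np.clip(im,0,255))
E
python3 m.py u1
```

```text
ft_force: [-1.3, -0.8, 6.6]
t 9.9 tcp [0.5516 0.1546 0.1953] y az 10.91 z [ 8.e-04  5.e-04 -1.e+00] F [-1.3 -0.8  6.6] tq [-0.18  0.57 -0.02] w 0.0195 g 49.9
tool tilt 0.0003
hinge [-4.   2.3] npx 6.625 bob rel [  0.1 -23.1] bob angle -0.003
needle angle -0.006 n 17.625
mark mean 0.305
36 [0.237 0.305 0.382] 121
39 [0.232 0.307 0.383] 191
42 [0.244 0.315 0.387] 192
45 [0.237 0.307 0.378] 205
48 [0.23  0.302 0.374] 221
51 [0.236 0.267 0.303] 46[ WARN:0@6.364] global loadsave.cpp:1063 imwrite_ Unsupported depth image for selected encoder is fallbacked to CV_8U.
```

View pics/u1.png

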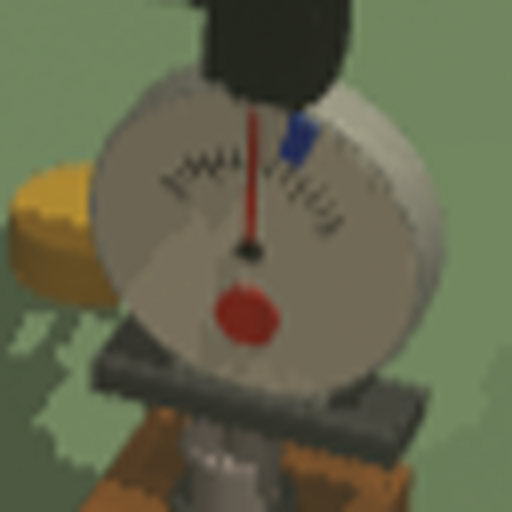

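```bash
python3 - <<'E'
import numpy as np
r,L,e=9,120.4,4.
def T(p): n=np.array([-np.sin(p),np.cos(p)]);t=np.array([np.cos(p),np.sin(p)]);return (r+L)*n+(r*p+e)*t
gy=np.array([-.189,.982])
for k in range(4):
    a,b=.077*k,.077*(k+1); D=(T(b)-T(a))/4; print((D[0]*gy/25).round(4),(D[1]/25).round(4),'turn/row',np.round(np.degrees(.077/4)/5*np.array([.982,.189]),4))
E
python3 -m crank '{"steps":[[[0,0,0],[0,0,0]],[[0,0,0],[0,0,0]],[[0,0,0],[0,0,0]]]}' 0 60 | grep -E "ft|grip|pos"
```

```text
[ 0.0175 -0.0911] -0.0002 turn/row [0.2166 0.0417]
[ 0.0175 -0.0909] -0.0068 turn/row [0.2166 0.0417]
[ 0.0174 -0.0902] -0.0134 turn/row [0.2166 0.0417]
[ 0.0171 -0.089 ] -0.0199 turn/row [0.2166 0.0417]
ee_pos: [0.5516, 0.1547, 0.1953]
ft_force: [-2.5, 0.2, 6.1]
grip_force: 59.9
```

```bash
python3 -m crank '{"steps":[[[0.0175,-0.091,0],[0.2166,0.0417,0]],[[0.0175,-0.091,0],[0.2166,0.0417,0]],[[0.0175,-0.091,0],[0.2166,0.0417,0]],[[0.0175,-0.091,0],[0.2166,0.0417,0]],[[0,0,0],[0,0,0]],[[0,0,0],[0,0,0]]]}' >/dev/null; python3 -c "
from h import *
s,M=st()
print(np.arctan2(M[1,2],-M[2,2]))"
```

```text
t 10.95 tcp [0.5534 0.1454 0.1954] y az 10.86 z [-0.0136  0.0762 -0.997 ] F [-1.3  0.   5.8] tq [-0.19  0.64  0.04] w 0.0196 g 59.9
0.07632070884653781
```

Force steady (~11 N contact); continue.

```bash
python3 -m crank '{"steps":[[[0.0175,-0.091,-0.0068],[0.2166,0.0417,0]],[[0.0175,-0.091,-0.0068],[0.2166,0.0417,0]],[[0.0175,-0.091,-0.0068],[0.2166,0.0417,0]],[[0.0175,-0.091,-0.0068],[0.2166,0.0417,0]],[[0,0,0],[0,0,0]],[[0,0,0],[0,0,0]]]}' >/dev/null; python3 -c "
from h import *
s,M=st()
print(np.arctan2(M[1,2],-M[2,2]))"
```

```text
t 11.45 tcp [0.5552 0.1362 0.1948] y az 10.87 z [-0.0281  0.1512 -0.9881] F [-1.4 -0.   7.3] tq [-0.12  0.66  0.04] w 0.0195 g 59.9
0.15179998495833447
```

```bash
python3 -m crank '{"steps":[[[0.0174,-0.09,-0.0125],[0.2166,0.0417,0]],[[0.0174,-0.09,-0.0125],[0.2166,0.0417,0]],[[0.0174,-0.09,-0.0125],[0.2166,0.0417,0]],[[0.0174,-0.09,-0.0125],[0.2166,0.0417,0]],[[0,0,0],[0,0,0]],[[0,0,0],[0,0,0]]]}' >/dev/null; python3 -c "
from h import *
s,M=st()
print(np.arctan2(M[1,2],-M[2,2]))"
```

```text
t 11.95 tcp [0.5569 0.1271 0.1935] y az 10.86 z [-0.0423  0.2252 -0.9734] F [-2.3 -0.7  7.9] tq [-0.22  0.72  0.15] w 0.0199 g 59.9
0.22740581761823483
```

```bash
python3 -m crank '{"steps":[[[0.0171,-0.089,-0.0185],[0.2166,0.0417,0]],[[0.0171,-0.089,-0.0185],[0.2166,0.0417,0]],[[0.0171,-0.089,-0.0185],[0.2166,0.0417,0]],[[0.0171,-0.089,-0.0185],[0.2166,0.0417,0]],[[0,0,0],[0,0,0]],[[0,0,0],[0,0,0]],[[0,0,0],[0,0,0]],[[0,0,0],[0,0,0]],[[0,0,0],[0,0,0]],[[0,0,0],[0,0,0]]]}' >/dev/null
python3 -m crank '{"steps":[[[0,0,0],[0,0,0]],[[0,0,0],[0,0,0]],[[0,0,0],[0,0,0]],[[0,0,0],[0,0,0]],[[0,0,0],[0,0,0]],[[0,0,0],[0,0,0]],[[0,0,0],[0,0,0]],[[0,0,0],[0,0,0]],[[0,0,0],[0,0,0]],[[0,0,0],[0,0,0]]]}' >/dev/null
python3 m.py u2 2>/dev/null
```

```text
t 13.62 tcp [0.5586 0.1183 0.1916] y az 10.89 z [-0.0563  0.2974 -0.9531] F [-2.1 -2.3  6.7] tq [-0.36  0.58  0.13] w 0.0196 g 59.9
tool tilt 0.3075
hinge [-3.6  1.6] npx 7.109375 bob rel [ -6.2 -22.1] bob angle 0.273
needle angle 0.311 n 16.671875
mark mean 0.341
36 [0.376 0.377 0.384] 3
39 [0.362 0.38  0.401] 45
42 [0.229 0.372 0.402] 78
45 [0.233 0.367 0.408] 115
48 [0.249 0.339 0.404] 178
51 [0.27  0.34  0.401] 24
```

View pics/u2.png

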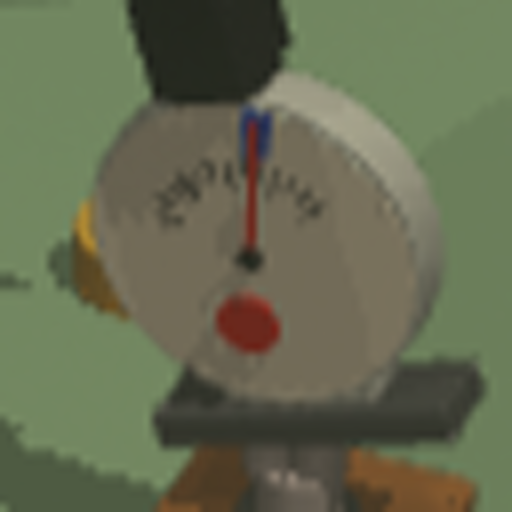

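```bash
python3 -c "
from h import *
s,M=st();print(np.abs(s['joint_vel']).max())
from bench import ticket
print(ticket.close_job())"
```

```text
t 13.92 tcp [0.5586 0.1182 0.1916] y az 10.89 z [-0.0563  0.2974 -0.9531] F [-1.3 -2.1  7.5] tq [-0.28  0.63  0.21] w 0.0197 g 59.9
0.0016021601167571754
the job is handed in; nothing more can be done
None
```

I handed the job in at 13.9 s with the gauge still gripped, motionless and pressing the high bump with about 12 N; the pointer read about 0.31 rad and the mark's middle 0.31–0.32, and the tin, canister and jar weren't touched.

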